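Square a walnut plaque in the corner and set it on the box lid

ROBOT

A 6-joint arm with a two-finger parallel gripper is mounted at the origin on the work surface. World frame = base frame: x ahead of the robot, y to its left, z up, the work surface at z = 0. Lengths are in m, angles in rad, forces in N, time in s.
With the tool pointing down it reaches from about 0.35 to 0.975 m from the base axis. Payload 4.9 kg.
Tool frame: the origin (TCP) lies on the front face of the gripper's body, between the roots of the fingers; the fingertips stand ctrl.finger_overhang ahead of it and the grasp point (between the pads) lies 54 mm ahead of it (ctrl.finger_overhang is the distance from the TCP to the fingertips, in m); z points along the fingers, y is the line along which they close (so a half turn about z gives the same grasp; the last joint's range is limited). The gripper opens to 85 mm and grips with 20 to 120 N. Pads are 22 mm wide; open, the fingers measure 114 mm over their backs; the gripper's body (76 mm by 85 mm) begins 54 mm behind the grasp point. The pads swing forward as they close: fully open they stand 13 mm farther back than shut.
Start: joints at [-1.281, 0.053, 1.613, -0, 1.476, -0.119], TCP at [0.248, -0.573, 0.304] pointing down, gripper open.
Joint ranges: [-3.01, 3.01], [-1.01, 2.22], [0.06, 2.58], [-1.02, 4.17], [0.09, 2.62], [-3.14, 3.14]. Speed limits (rad/s): [2.57, 2.57, 3.14, 3.14, 3.14, 3.14].

INTERFACE

Orientations are given as a rotation vector (axis times angle).
In Python, from station import ctrl, vision gives the robot as it stands. The module is installed in compiled form; this text tells all that it offers.
- The arm moves only by the tool drive_tool, never from a script. Its argument "rows" is a list of rows, each a list of 2 entries, a list of its own where there are three numbers: the shift along the tool's x, y, z in m, then the turn about the tool's z in rad. A call has 1 to 10 rows; each row shifts and turns the commanded pose from where the row before left it, along the tool's axes as they then stand; what a row does not reach is not made up. A row lasts 1/10 s, in which the tool goes at most 50 mm and 8.59 degrees, less where a joint would pass 70% of its speed; a pose out of reach is approached as far as the arm can. A call with a gripper value outside its range is refused whole. "jaw" is the closure, from 0 (fully open) to 1 (shut), set as the call begins (left out, the last holds). The fingers move at their own pace and stop on an object; "grip_force" is the grip in N (left out, the last holds). Time passes only in rows, so rows that do not move let the fingers close. It gives the time, the measured TCP pose, the force, the opening and the grip force at its end, in the units of the state.
- ctrl.get_obs(): the state, without advancing time (a new reading comes with each control period).
- vision.get_image(name): name is "side" or "top" or "wrist"; returns a dict with "image" (400x640x3 uint8, blue, green, red), "vertical_fov" (degrees; the focal length in pixels is half the picture's height over the tangent of half this angle, whatever the lens; pixels are square), "cx", "cy" (the principal point, pixels), "dist_coeffs" ([k1, k2, p1, p2, k3] as OpenCV has them; the pictures are not rectified), "R" (3x3) and "t" (3): a world point X has camera coordinates R X + t. Camera axes: x right, y down, z forward; pixel columns grow to the right and rows downward; lengths in m; the calibration is good to about 2 mm. A picture is of the moment at which its call begins. There is no depth.
- ctrl.finish_job(): hands the job in; it is judged then, once.
The state is a dict: "t": time; "q": joint angles; "dq": joint speeds; "effort": joint torques, N m; "tool_pos": TCP position; "tool_rot": TCP orientation; "contact_force": force on the tool from outside, world axes, zero at the start; "wrist_torque": the same for the moment, N m; "opening": finger opening in m; "grip_force": force on a finger pad.
Only numpy, scipy, OpenCV 4.12 (cv2) and the standard library are available. Lean on these libraries where they do the work, as an engineer would, in place of code of your own. Each camera call takes 0.05 s, during which the arm holds its last target. There are 200 camera calls.

TASK

Slide the dark walnut plaque across the squaring board, without lifting it, until it lies flush in the corner of the two aluminium rails, its long side along the longer rail (the side rail, on the robot's left); then grip it there, lift it out and set it down flat on the lid of the keepsake box, without dropping it, centred and square inside the dark border, and let go. Do not disturb the wax tin, the little carved animal or the gouge.

Things in the scene. Friction and masses are not known exactly. Their poses are not given: they have to be found in the camera images.
- plaque_center (a point): Centre (half-way up) of the loose walnut plaque, a dark flat block 100 x 50 x 16 mm, about 55 g, with a paler carved rosette and frame lines on top. Its x axis runs along the 100 mm length, y along the 50 mm width, z up; the two ways round are alike. It starts flat on the squaring board, clear of both rails, up to 0.5 rad askew to the board.
- corner (a point): Inner corner of the two aluminium rails, level with the squaring board's upper surface (18 mm above the bench). x points away from the robot along the side rail, y left, z up. Rails are 20 mm wide, 6 mm high; inner faces: side rail y = 0, end rail x = 0. The plaque flush here, length along the side rail, has its centre at x +50, y -25, z +8 mm and stands 10 mm above the rails: grip it across its width there.
- board: The fixed plywood squaring board, 280 mm (x) by 240 mm (y), 18 mm thick; origin at the centre of its underside, axes as those of the corner. The side rail runs along its whole left (+y) edge, the end rail along its edge near the robot (-x). The corner lies at x -120, y +100, z +18 mm of this frame; the other two edges are open.
- lid_center (a point): Centre of the upper face of the keepsake box's lid, 55 mm above the bench. The box is shut, fixed, light wood, 160 (x) x 110 (y) x 55 mm; x along its length, z up. A border of 3 mm dark lines on the lid, centred here and parallel to its edges, leaves 112 x 62 mm inside: an even gap of 6 mm round the plaque, whose length goes along x.
- tin_center (a point): Centre of a loose round green wax tin with a brass lid, 62 mm across, 35 mm high; to be left alone.
- figure_center (a point): Middle of a loose little reddish carved four-legged animal lying on the bench, about 70 x 66 mm, 25 mm high; to be left alone.
- gouge_center (a point): Middle of a loose gouge (yellow wooden handle, steel blade) lying on the bench, along its x axis from -100 to +125 mm, 24 mm thick; to be left alone.
Things that resemble listed ones, but are neither listed nor needed, are in the scene too. What is meant by the part that bears lid_center is not orange or turquoise, and is the smaller of those in its own colour.

How it is judged:
On the way, in this order (a step that is already met when the one before it is completed fails the run):
1. the plaque lies flat on the board, long side flush with the side rail and end flush with the end rail (within 2 mm and 0.025 rad) (x of plaque_center in the frame of corner between 0.048 and 0.052 m and y of plaque_center in the frame of corner between -0.027 and -0.023 m and z of plaque_center in the frame of corner between 0.005 and 0.011 m and angle between the x axis of plaque_center and the x axis of corner, either way round below 0.025 rad), for 0.2 s.
2. the plaque is held in the fingers and lifted at least 25 mm above the board (contact force between the fingers and plaque above 0.5 N and z of plaque_center in the frame of corner above 0.033 m), for 0.1 s.
3. the plaque, still held, is lowered to the lid: on it or within 4 mm of it (contact force between the fingers and plaque above 0.5 N and z of plaque_center in the frame of lid_center between 0.005 and 0.012 m and horizontal distance between plaque_center and lid_center below 0.02 m), for 0.1 s.
At the end, for the whole second after the job is handed in: The plaque lies flat and still on the lid, its centre within 5 mm of the lid's centre and its length within 0.07 rad of the border's; tin, carved animal and gouge are within 15 mm of where they began (horizontal distance between plaque_center and lid_center below 0.005 m and z of plaque_center in the frame of lid_center between 0.006 and 0.01 m and angle between the x axis of plaque_center and the x axis of lid_center, either way round below 0.07 rad and angle between plaque_center's own z axis and vertical below 0.05 rad and linear speed of plaque below 0.01 m/s and distance of each of tin_center, figure_center, gouge_center from where it was at the start of the episode below 0.015 m); the robot touches nothing.
It fails at once if the plaque is lifted more than 12 mm off the board while still more than 30 mm short of the side rail (z of plaque_center in the frame of corner above 0.02 m and y of plaque_center in the frame of corner below -0.055 m).
It fails at once if the green wax tin is moved more than 15 mm (distance of tin_center from where it was at the start of the episode above 0.015 m).
It fails at once if the carved animal is moved more than 15 mm (distance of figure_center from where it was at the start of the episode above 0.015 m).
It fails at once if the gouge is moved more than 15 mm (distance of gouge_center from where it was at the start of the episode above 0.015 m).
It also fails if it takes over 67 s, if anything falls off the work surface, if the arm or the gripper's body presses on something with over 40 N, if the wrist force passes 120 N, or if a joint passes its speed limit or range.

## Working session

There is one attempt and no reset: what is moved stays moved. The work goes in short steps, Python scripts to look and compute and a tool call to move; the robot and the scene stay as the last step left them, time stands still between calls to the robot, and variables do not carry over. Pictures are saved under pics/ and viewed, at most 10 in all, crops included, and the job is handed in when it is done.

Besides the shell and the picture viewer there is one more tool, called after "Request:" by a JSON object that holds its "name" and its "arguments". drive_tool: Moves the arm, as the interface text tells. Its arguments: {"type":"object","properties":{"rows":{"type":"array","items":{"type":"array"}},"jaw":{"type":"number"},"grip_force":{"type":"number"}},"required":["rows"]}

```bash
mkdir -p pics; cat > h.py <<'E'
import numpy as np, cv2, pickle
from station import ctrl, vision
def grab(n):
    d=vision.get_image(n); f=200/np.tan(np.radians(d["vertical_fov"])/2)
    d["K"]=np.array([[f,0,d["cx"]],[0,f,d["cy"]],[0,0,1.]]); d["D"]=np.array(d["dist_coeffs"],float)
    d["R"]=np.array(d["R"]);d["t"]=np.array(d["t"]);return d
def ray(d,uv,z):
    p=cv2.undistortPoints(np.array(uv,float).reshape(-1,1,2),d["K"],d["D"]).reshape(-1,2)
    v=np.c_[p,np.ones(len(p))]@d["R"]; c=-d["R"].T@d["t"]
    return c+v*((z-c[2])/v[:,2])[:,None]
def proj(d,X):
    return cv2.projectPoints(np.array(X,float).reshape(-1,1,3),cv2.Rodrigues(d["R"])[0],d["t"],d["K"],d["D"])[0].reshape(-1,2)
E
python3 - <<'E'
from h import *
for n in("top","side"):
    d=grab(n);cv2.imwrite(f"pics/{n}0.png",d["image"]);pickle.dump(d,open(n+"0.pkl","wb"));print(n,-d["R"].T@d["t"],d["K"][0,0])
o=ctrl.get_obs();print(o,ctrl.finger_overhang)
E
```

```text
top [0.24370073 0.19266021 1.19849888] 368.5897088312056
side [-0.1816306   1.17344641  1.03877159] 433.266615460124
{'t': 0.1, 'q': array([-1.28100017e+00,  5.33165062e-02,  1.61418812e+00, -4.20968317e-07,
        1.47600053e+00, -1.19037965e-01]), 'dq': array([ 0.00035501, -0.0025712 , -0.0014531 , -0.00174775, -0.00077779,
       -0.00022018]), 'effort': array([-1.49469893e-04, -3.94907427e+01, -3.71363068e+01, -6.88637465e-05,
        3.99524331e-03, -1.78051886e-05]), 'tool_pos': array([ 0.24831444, -0.57307577,  0.30275114]), 'tool_rot': array([-3.07431723e+00, -6.37345222e-01,  2.56680827e-04]), 'contact_force': array([-0.02639776,  0.25281934,  1.24981316]), 'wrist_torque': array([-0.04383717, -0.02027633,  0.03328053]), 'grip_force': 0.0, 'opening': 0.08538205448818464} 0.0726
```

View pics/top0.png

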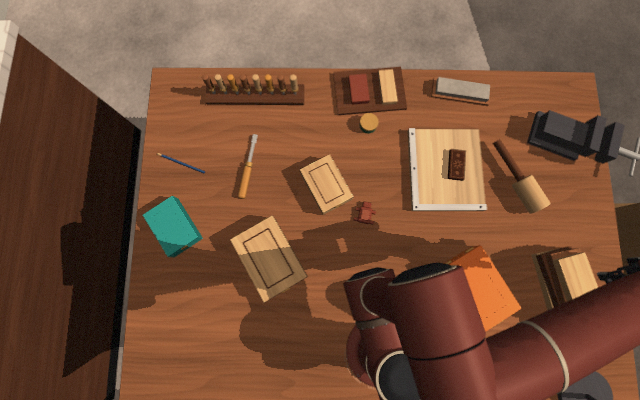

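View pics/side0.png

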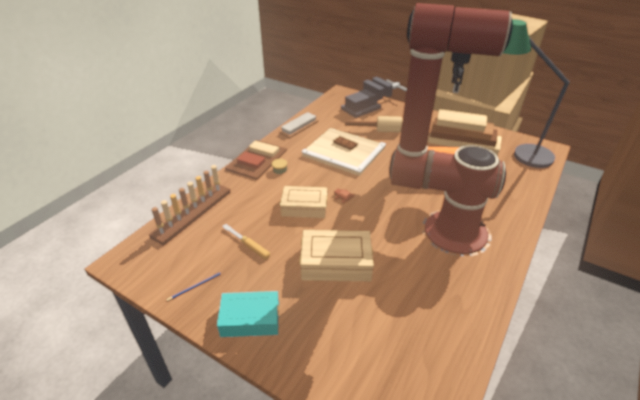

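```bash
python3 - <<'E'
from h import *
d=pickle.load(open("top0.pkl","rb"));im=d["image"]
c=im[115:225,290:500];cv2.imwrite("pics/crop0.png",cv2.resize(c,None,fx=3.8,fy=3.8,interpolation=cv2.INTER_CUBIC))
def rect(mask,z,name,off):
    n,_=cv2.findContours(mask.astype(np.uint8),cv2.RETR_EXTERNAL,cv2.CHAIN_APPROX_NONE)
    k=max(n,key=cv2.contourArea).reshape(-1,2)+off
    X=ray(d,k,z)[:,:2]; r=cv2.minAreaRect((X*1000).astype(np.float32))
    print(name,r,k.min(0),k.max(0)); print(cv2.boxPoints(r).round(1).tolist())
g=cv2.cvtColor(im,cv2.COLOR_BGR2HSV)
def sub(x0,x1,y0,y1,f,z,n): rect(f(g[y0:y1,x0:x1].astype(int)),z,n,np.array([x0,y0]))
sub(435,475,140,190,lambda h:h[...,2]<130,.034,"plaque")
sub(400,495,122,215,lambda h:h[...,2]>170,.020,"board")
sub(400,495,122,215,lambda h:(h[...,1]<50)&(h[...,2]>150),.024,"rails")
sub(295,358,150,218,lambda h:(h[...,2]>170),.055,"box")
dd=g[150:218,295:358];print(dd[34,::3].tolist())
E
```

```text
plaque ((586.3619384765625, -258.67510986328125), (55.80796432495117, 103.43289184570312), 83.13487243652344) [447 149] [465 180]
[[531.7000122070312, -280.20001220703125], [634.4000244140625, -292.6000061035156], [641.0, -237.1999969482422], [538.4000244140625, -224.8000030517578]]
board ((578.4092407226562, -232.42636108398438), (278.8748474121094, 240.6106414794922), 0.6670532822608948) [409 128] [486 209]
[[437.6000061035156, -113.80000305175781], [440.3999938964844, -354.29998779296875], [719.2000122070312, -351.1000061035156], [716.4000244140625, -110.5]]
rails ((575.486572265625, -229.18209838867188), (273.8202209472656, 237.42062377929688), 0.5309475064277649) [409 129] [485 209]
[[437.5, -111.69999694824219], [439.70001220703125, -349.20001220703125], [713.5, -346.6000061035156], [711.2999877929688, -109.19999694824219]]
box ((515.8947143554688, 168.74273681640625), (159.27915954589844, 110.89362335205078), 28.470169067382812) [300 154] [353 211]
[[419.5, 179.5], [472.29998779296875, 82.0], [612.2999877929688, 158.0], [559.5, 255.39999389648438]]
[[11, 144, 90], [11, 158, 84], [11, 148, 86], [11, 159, 82], [15, 132, 87], [16, 124, 224], [15, 132, 213], [15, 134, 179], [15, 128, 215], [15, 131, 218], [15, 129, 218], [15, 130, 219], [16, 129, 226], [16, 126, 231], [16, 126, 230], [16, 127, 229], [16, 129, 228], [15, 132, 156], [12, 158, 145], [12, 164, 145], [12, 163, 147]]
```

View pics/crop0.png

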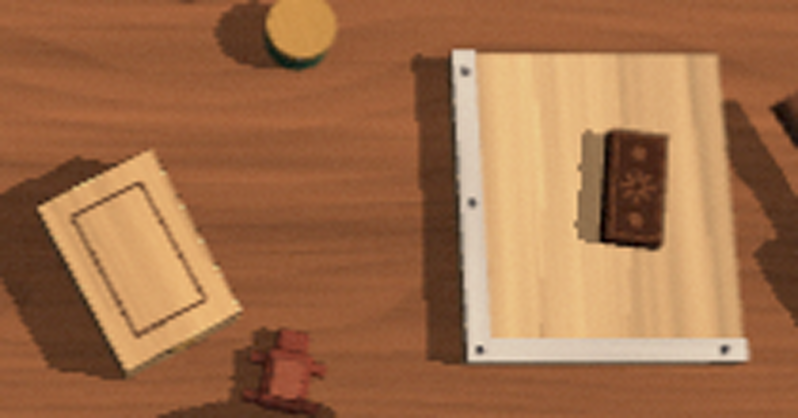

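Candidates for the lid are light-wood boxes at top (326,184) and (268,258), plus the turquoise and orange ones, which are excluded. The smaller light one at (326,184) measures 159x111 mm on the 55 mm plane, so it is the one meant, and the crop confirms its dark border. The plaque is at (457,165) and the rail corner is at the lower left of the board, about (413,208).

Request:
{"name": "drive_tool", "arguments": {"rows": [[[0, 0, 0], 0.13], [[0, 0, 0], 0.13], [[0, 0, 0], 0.13], [[0, 0, 0], 0.14]], "jaw": 0.15}}

```text
t: 0.5
tool_pos: [0.2483, -0.5732, 0.3031]
tool_rot: [-3.134, 0.199, 0.001]
contact_force: [-0.9, -0.1, -0.3]
opening: 0.0729
grip_force: 0.0
```

Request:
{"name": "drive_tool", "arguments": {"rows": [[[0.015, -0.018, 0], 0], [[0.03, -0.035, 0], 0], [[0.03, -0.035, 0], 0], [[0.03, -0.035, 0], 0], [[0.03, -0.035, 0], 0], [[0.03, -0.035, 0], 0], [[0.03, -0.035, 0], 0], [[0.03, -0.035, 0], 0], [[0.03, -0.035, 0], 0], [[0.03, -0.035, 0], 0]]}}

```text
t: 1.5
tool_pos: [0.5726, -0.2757, 0.3034]
tool_rot: [-3.136, 0.19, 0.001]
contact_force: [1.0, -0.9, -0.2]
opening: 0.0724
grip_force: 0.0
```

Request:
{"name": "drive_tool", "arguments": {"rows": [[[0.012, -0.017, 0.01], 0], [[0, 0, 0.03], 0], [[0, 0, 0.02], 0], [[0, 0, 0], 0], [[0, 0, 0], 0]]}}

```text
t: 2.0
tool_pos: [0.5854, -0.2619, 0.2435]
tool_rot: [-3.135, 0.19, 0.002]
contact_force: [0.1, -0.5, 1.3]
opening: 0.0728
grip_force: 0.0
```

```bash
python3 - <<'E'
from h import *
d=grab("wrist");cv2.imwrite("pics/w1.png",d["image"]);pickle.dump(d,open("w1.pkl","wb"));print(-d["R"].T@d["t"],d["R"][2])
o=ctrl.get_obs();R=cv2.Rodrigues(np.array(o["tool_rot"]))[0];print(o["t"],o["tool_pos"],R.round(3),o["opening"],o["contact_force"],o["q"])
E
```

```text
[ 0.6504056  -0.2694505   0.31300388] [-0.26259082  0.03271801 -0.96435242]
2.05 [ 0.58581479 -0.26229196  0.24488316] [[ 0.993 -0.121  0.001]
 [-0.121 -0.993 -0.001]
 [ 0.001  0.    -1.   ]] 0.07285161550422357 [0.38956571 0.53375269 0.08253617] [-5.36853032e-01  1.32572532e-01  1.62772891e+00  6.10359582e-05
  1.38017299e+00  1.15541045e+00]
```

View pics/w1.png

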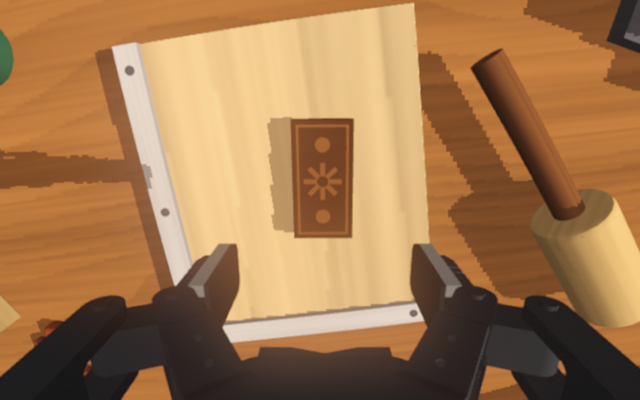

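The wrist view shows the plaque at (323,178), almost upright in the picture. The side rail's inner edge runs (140,43) to about (190,265), and the end rail's from (225,322) to (410,303). I'll measure these.

```bash
cat >> h.py <<'E'
def lineang(P):
    vx,vy,x,y=cv2.fitLine(np.array(P,np.float32),cv2.DIST_HUBER,0,.01,.01).ravel()
    return np.array([x,y]),np.array([vx,vy])
E
python3 - <<'E'
from h import *
d=pickle.load(open("w1.pkl","rb"));g=cv2.cvtColor(d["image"],cv2.COLOR_BGR2HSV).astype(int)
m=((g[...,2]<150)&(g[...,1]>120)).astype(np.uint8)[100:245,265:370]
m=cv2.morphologyEx(m,cv2.MORPH_CLOSE,np.ones((7,7)))
k=max(cv2.findContours(m,cv2.RETR_EXTERNAL,cv2.CHAIN_APPROX_NONE)[0],key=cv2.contourArea).reshape(-1,2)+[265,100]
r=cv2.minAreaRect((ray(d,k,.034)[:,:2]*1000).astype(np.float32));print("plaque",r,k.min(0),k.max(0))
rail=(g[...,1]<60)&(g[...,2]>120)
S=[];
for v in range(60,230,3):
    u=np.where(rail[v,100:215])[0]
    if len(u)>8:S.append([100+u.max()+.5,v])
E=[]
for u in range(250,400,3):
    v=np.where(rail[295:345,u])[0]
    if len(v)>4:E.append([u,295+v.min()-.5])
for n,L in(("side",S),("end",E)):
    for z in(.024,.018):
        X=ray(d,L,z)[:,:2];p,q=lineang(X);print(n,z,len(L),p.round(4),np.degrees(np.arctan2(q[1],q[0])).round(2),np.abs((X-p)@[-q[1],q[0]]).max().round(4))
E
```

```text
plaque ((587.3031005859375, -259.5842590332031), (48.97282791137695, 98.36170196533203), 83.33404541015625) [291 119] [352 236]
side 0.024 57 [ 0.6307 -0.1303] 0.41 0.0005
side 0.018 57 [ 0.6303 -0.1275] 0.41 0.0005
end 0.024 50 [ 0.4563 -0.2559] -89.3 0.0009
end 0.018 50 [ 0.4523 -0.2557] -89.3 0.001
```

Request:
{"name": "drive_tool", "arguments": {"rows": [[[0.001, -0.003, 0.02], 0], [[0, 0, 0.03], 0], [[0, 0, 0.03], 0], [[0, 0, 0.03], 0], [[0, 0, 0.015], 0], [[0, 0, 0.005], 0], [[0, 0, 0], 0], [[0, 0, 0], 0]], "grip_force": 20}}

```text
t: 2.85
tool_pos: [0.5881, -0.2599, 0.1161]
tool_rot: [3.134, -0.19, 0.005]
contact_force: [0.4, 0.5, -0.8]
opening: 0.0727
grip_force: 0.0
```

Request:
{"name": "drive_tool", "arguments": {"rows": [[[0, 0, 0.004], 0], [[0, 0, 0.004], 0], [[0, 0, 0.004], 0], [[0, 0, 0.004], 0], [[0, 0, 0], 0], [[0, 0, 0], 0]]}}

```text
t: 3.45
tool_pos: [0.5868, -0.259, 0.0976]
tool_rot: [-3.136, 0.19, 0.001]
contact_force: [0.6, 0.1, 0.6]
opening: 0.0728
grip_force: 0.0
```

```bash
python3 - <<'E'
from h import *
d=grab("wrist");cv2.imwrite("pics/w2.png",d["image"]);s=grab("top");
o=ctrl.get_obs();print(o["t"],o["tool_pos"],o["contact_force"])
E
```

```text
3.55 [ 0.58701707 -0.25913774  0.0979988 ] [ 0.40665173 -0.76751464  0.86549636]
```

View pics/w2.png

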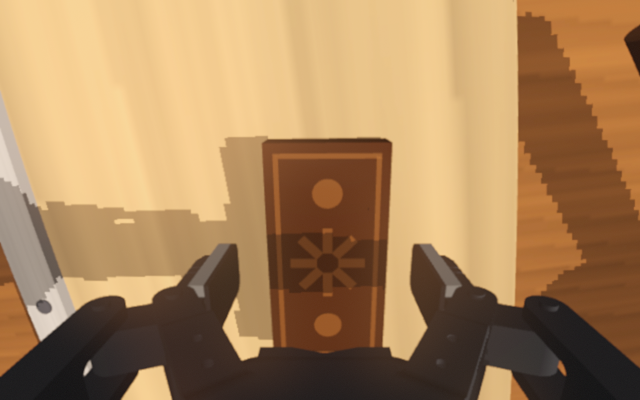

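The plaque lies between the open pads, with its rosette at (328,262). I'll feel down for the board.

Request:
{"name": "drive_tool", "arguments": {"rows": [[[0, 0, 0.002], 0], [[0, 0, 0.002], 0], [[0, 0, 0.002], 0], [[0, 0, 0], 0], [[0, 0, 0], 0]]}}

```text
t: 4.05
tool_pos: [0.5869, -0.2591, 0.0917]
tool_rot: [-3.136, 0.19, 0.0]
contact_force: [-0.4, -0.3, -0.1]
opening: 0.073
grip_force: 0.0
```

Request:
{"name": "drive_tool", "arguments": {"rows": [[[0, 0, 0.002], 0], [[0, 0, 0], 0], [[0, 0, 0], 0]]}}

```text
t: 4.35
tool_pos: [0.5869, -0.2591, 0.0898]
tool_rot: [-3.136, 0.19, 0.0]
contact_force: [-0.7, -0.0, -0.3]
opening: 0.0728
grip_force: 0.0
```

Request:
{"name": "drive_tool", "arguments": {"rows": [[[0, 0, 0.002], 0], [[0, 0, 0], 0], [[0, 0, 0], 0]]}}

```text
t: 4.65
tool_pos: [0.5869, -0.259, 0.0878]
tool_rot: [-3.136, 0.19, 0.0]
contact_force: [-0.5, 0.0, 0.5]
opening: 0.073
grip_force: 0.0
```

Request:
{"name": "drive_tool", "arguments": {"rows": [[[0, 0, 0.002], 0], [[0, 0, 0], 0], [[0, 0, 0], 0]]}}

```text
t: 4.95
tool_pos: [0.5869, -0.2591, 0.0858]
tool_rot: [-3.136, 0.19, 0.0]
contact_force: [0.4, -0.2, -0.5]
opening: 0.0724
grip_force: 0.0
```

Request:
{"name": "drive_tool", "arguments": {"rows": [[[0, 0, -0.005], 0], [[0, 0, 0], 0]]}}

```text
t: 5.15
tool_pos: [0.5875, -0.2594, 0.0919]
tool_rot: [3.135, -0.19, 0.002]
contact_force: [0.0, -0.0, 0.8]
opening: 0.0727
grip_force: 0.0
```

Request:
{"name": "drive_tool", "arguments": {"rows": [[[0, 0, 0], 0], [[0, 0, 0], 0], [[0, 0, 0], 0], [[0, 0, 0.002], 0], [[0, 0, 0.002], 0], [[0, 0, 0], 0]], "jaw": 0.34}}

```text
t: 5.75
tool_pos: [0.5869, -0.2591, 0.0866]
tool_rot: [-3.136, 0.19, 0.0]
contact_force: [-0.4, 0.2, 0.1]
opening: 0.0565
grip_force: 0.0
```

Request:
{"name": "drive_tool", "arguments": {"rows": [[[0, 0, 0.002], 0], [[0, 0, 0], 0], [[0, 0, 0], 0]]}}

```text
t: 6.05
tool_pos: [0.5871, -0.2592, 0.0864]
tool_rot: [-3.136, 0.19, 0.001]
contact_force: [-3.3, 1.4, 8.8]
opening: 0.0563
grip_force: 4.1
```

Request:
{"name": "drive_tool", "arguments": {"rows": [[[0, 0, 0.002], 0], [[0, 0, 0], 0], [[0, 0, 0], 0]]}}

```text
t: 6.35
tool_pos: [0.5872, -0.2592, 0.0863]
tool_rot: [-3.135, 0.19, 0.002]
contact_force: [-8.5, 5.4, 18.2]
opening: 0.0563
grip_force: 9.1
```

Contact came at TCP 0.0866, so the tips are 68.6 mm ahead. I'll raise them above rail height and grip.

Request:
{"name": "drive_tool", "arguments": {"rows": [[[0, 0, -0.006], 0], [[0, 0, -0.007], 0], [[0, 0, 0], 0], [[0, 0, 0], 0]]}}

```text
t: 6.75
tool_pos: [0.5869, -0.2591, 0.0958]
tool_rot: [3.136, -0.19, 0.0]
contact_force: [-0.0, -0.4, -0.5]
opening: 0.0562
grip_force: 0.0
```

Request:
{"name": "drive_tool", "arguments": {"rows": [[[0, 0, 0], 0], [[0, 0, 0], 0], [[0, 0, 0], 0], [[0, 0, 0], 0], [[0, 0, 0], 0]], "jaw": 0.6, "grip_force": 25}}

```text
t: 7.25
tool_pos: [0.5869, -0.2591, 0.0957]
tool_rot: [-3.136, 0.19, 0.0]
contact_force: [0.7, -0.4, 0.1]
opening: 0.0489
grip_force: 26.7
```

Request:
{"name": "drive_tool", "arguments": {"rows": [[[0, 0, 0], -0.044], [[0, 0, 0], -0.044], [[0, 0, 0], -0.043], [[0, 0, 0], 0]]}}

```text
t: 7.65
tool_pos: [0.5868, -0.259, 0.0957]
tool_rot: [-3.141, -0.015, 0.001]
contact_force: [0.5, -0.7, -0.2]
opening: 0.0494
grip_force: 26.8
```

Request:
{"name": "drive_tool", "arguments": {"rows": [[[-0.007, -0.0095, 0], 0], [[-0.007, -0.0095, 0], 0], [[-0.007, -0.0095, 0], 0], [[-0.007, -0.0095, 0], 0], [[-0.007, -0.0095, 0], 0], [[-0.007, -0.0095, 0], 0], [[-0.007, -0.0095, 0], 0], [[-0.007, -0.0095, 0], 0], [[-0.007, -0.0095, 0], 0], [[-0.007, -0.0095, 0], 0]]}}

```text
t: 8.65
tool_pos: [0.5154, -0.164, 0.0959]
tool_rot: [-3.142, -0.015, 0.0]
contact_force: [1.0, -0.3, 0.1]
opening: 0.049
grip_force: 26.7
```

Request:
{"name": "drive_tool", "arguments": {"rows": [[[0, 0, 0], 0], [[0, 0, 0], 0], [[0, 0, 0], 0]]}}

```text
t: 8.95
tool_pos: [0.5163, -0.1651, 0.0961]
tool_rot: [3.141, 0.015, 0.001]
contact_force: [-0.2, 0.3, -1.0]
opening: 0.049
grip_force: 26.6
```

```bash
python3 - <<'E'
from h import *
d=grab("wrist");cv2.imwrite("pics/w3.png",d["image"]);pickle.dump(d,open("w3.pkl","wb"))
o=ctrl.get_obs();R=cv2.Rodrigues(np.array(o["tool_rot"]))[0];print(o["t"],o["tool_pos"],np.arctan2(R[1,0],R[0,0]),o["contact_force"])
E
```

```text
9.0 [ 0.51625994 -0.16515459  0.09601609] 0.009489348693921151 [-0.62099797 -0.77758813 -0.26110457]
```

View pics/w3.png

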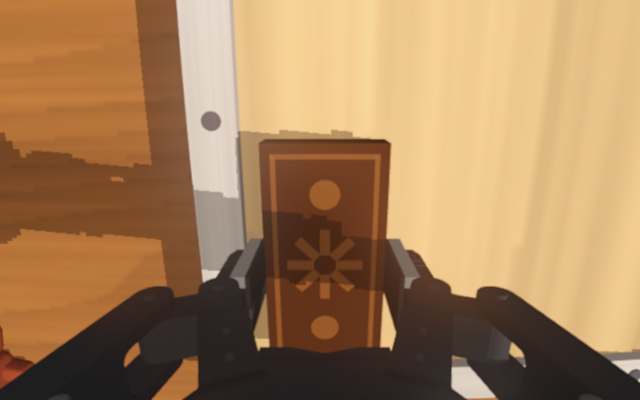

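The plaque is held, with its left edge at about u 262. The side rail's inner edge runs (233,0) to (245,235), about 7 mm away. I'll compare their angles.

```bash
python3 - <<'E'
from h import *
d=pickle.load(open("w3.pkl","rb"));g=cv2.cvtColor(d["image"],cv2.COLOR_BGR2HSV).astype(int)
S=[];P=[];Q=[]
for v in range(5,125,3):
    u=np.where(g[v,180:260,1]<60)[0]
    if len(u)>5:S.append([180+u.max()+.5,v])
for v in range(152,235,2):
    m=(g[v,:,1]>140)&(g[v,:,2]<140)&(g[v,:,0]<14); u=np.where(m[250:400])[0]
    P.append([250+u.min()-.5,v]);Q.append([250+u.max()+.5,v])
for n,L,z in(("rail",S,.024),("plaqueL",P,.034),("plaqueR",Q,.034)):
    X=ray(d,L,z)[:,:2];p,q=lineang(X);s=q[1]/q[0];print(n,len(L),p.round(4),"ang",np.arctan(s).round(4),"y at .516",p[1]+s*(.516-p[0]),np.abs((X-p)@[-q[1],q[0]]).max().round(4))
E
```

```text
rail 40 [ 0.5957 -0.1295] ang 0.0081 y at .516 -0.13012084 0.0002
plaqueL 42 [ 0.5515 -0.1398] ang 0.0543 y at .516 -0.14175722 0.0024
plaqueR 42 [ 0.5432 -0.1888] ang 0.0077 y at .516 -0.18905663 0.0002
```

Angles agree within 0.001 rad. I'll make a guarded move to the side rail.

Request:
{"name": "drive_tool", "arguments": {"rows": [[[0, -0.002, 0], 0], [[0, -0.002, 0], 0], [[0, -0.001, 0], 0], [[0, 0, 0], 0], [[0, 0, 0], 0]]}}

```text
t: 9.5
tool_pos: [0.516, -0.1598, 0.0959]
tool_rot: [-3.142, -0.016, 0.0]
contact_force: [-0.5, 0.7, -0.7]
opening: 0.0491
grip_force: 26.6
```

Request:
{"name": "drive_tool", "arguments": {"rows": [[[0, -0.001, 0], 0], [[0, 0, 0], 0], [[0, -0.001, 0], 0], [[0, 0, 0], 0], [[0, 0, 0], 0]]}}

```text
t: 10.0
tool_pos: [0.5159, -0.1578, 0.0959]
tool_rot: [3.142, 0.015, -0.0]
contact_force: [0.1, -0.4, 0.0]
opening: 0.0492
grip_force: 26.6
```

Request:
{"name": "drive_tool", "arguments": {"rows": [[[0, -0.001, 0], 0], [[0, 0, 0], 0], [[0, 0, 0], 0]]}}

```text
t: 10.3
tool_pos: [0.5159, -0.1568, 0.0959]
tool_rot: [3.142, 0.015, 0.0]
contact_force: [-0.2, -0.6, -0.6]
opening: 0.0491
grip_force: 26.6
```

Request:
{"name": "drive_tool", "arguments": {"rows": [[[0, -0.001, 0], 0], [[0, 0, 0], 0], [[0, 0, 0], 0]]}}

```text
t: 10.6
tool_pos: [0.5159, -0.1558, 0.0959]
tool_rot: [-3.142, -0.015, 0.0]
contact_force: [0.2, -0.2, -0.4]
opening: 0.0488
grip_force: 26.6
```

Request:
{"name": "drive_tool", "arguments": {"rows": [[[0, -0.001, 0], 0], [[0, 0, 0], 0], [[0, 0, 0], 0]]}}

```text
t: 10.9
tool_pos: [0.5159, -0.1548, 0.0959]
tool_rot: [-3.142, -0.015, 0.0]
contact_force: [0.4, -0.8, 0.1]
opening: 0.0495
grip_force: 26.6
```

Request:
{"name": "drive_tool", "arguments": {"rows": [[[0, -0.0005, 0], 0], [[0, 0, 0], 0], [[0, 0, 0], 0]]}}

```text
t: 11.2
tool_pos: [0.5159, -0.1545, 0.0959]
tool_rot: [3.141, 0.016, 0.0]
contact_force: [0.3, -2.3, -1.5]
opening: 0.0492
grip_force: 26.6
```

Contact with the side rail. I'll press a little, then go for the end rail.

Request:
{"name": "drive_tool", "arguments": {"rows": [[[0, -0.001, 0], 0], [[0, 0, 0], 0], [[0, 0, 0], 0]]}}

```text
t: 11.5
tool_pos: [0.5159, -0.1542, 0.096]
tool_rot: [3.139, 0.016, 0.0]
contact_force: [-0.3, -6.3, -1.5]
opening: 0.0492
grip_force: 26.6
```

Request:
{"name": "drive_tool", "arguments": {"rows": [[[-0.002, 0, 0], 0], [[-0.002, 0, 0], 0], [[-0.001, 0, 0], 0], [[0, 0, 0], 0], [[0, 0, 0], 0]]}}

```text
t: 12.0
tool_pos: [0.512, -0.1543, 0.097]
tool_rot: [3.139, 0.016, 0.005]
contact_force: [1.5, -5.7, 0.3]
opening: 0.0489
grip_force: 26.8
```

Request:
{"name": "drive_tool", "arguments": {"rows": [[[-0.001, 0, 0], 0], [[-0.001, 0, 0], 0], [[0, 0, 0], 0], [[0, 0, 0], 0]]}}

```text
t: 12.4
tool_pos: [0.51, -0.1544, 0.097]
tool_rot: [3.139, 0.015, 0.005]
contact_force: [1.4, -5.2, -0.1]
opening: 0.0492
grip_force: 26.8
```

Request:
{"name": "drive_tool", "arguments": {"rows": [[[-0.001, 0, 0], 0], [[0, 0, 0], 0], [[0, 0, 0], 0]]}}

```text
t: 12.7
tool_pos: [0.5091, -0.1544, 0.097]
tool_rot: [3.139, 0.015, 0.005]
contact_force: [1.9, -4.9, -0.3]
opening: 0.0491
grip_force: 26.8
```

Request:
{"name": "drive_tool", "arguments": {"rows": [[[-0.001, 0, 0], 0], [[0, 0, 0], 0], [[0, 0, 0], 0]]}}

```text
t: 13.0
tool_pos: [0.5081, -0.1544, 0.097]
tool_rot: [3.139, 0.016, 0.006]
contact_force: [1.8, -4.6, 0.2]
opening: 0.049
grip_force: 26.8
```

Request:
{"name": "drive_tool", "arguments": {"rows": [[[-0.001, 0, 0], 0], [[0, 0, 0], 0], [[0, 0, 0], 0]]}}

```text
t: 13.3
tool_pos: [0.5071, -0.1544, 0.097]
tool_rot: [3.139, 0.015, 0.006]
contact_force: [2.5, -5.3, -0.4]
opening: 0.0493
grip_force: 26.8
```

Request:
{"name": "drive_tool", "arguments": {"rows": [[[-0.001, 0, 0], 0], [[0, 0, 0], 0], [[0, 0, 0], 0]]}}

```text
t: 13.6
tool_pos: [0.5061, -0.1544, 0.0971]
tool_rot: [3.139, 0.016, 0.006]
contact_force: [1.3, -5.3, -0.3]
opening: 0.0489
grip_force: 26.8
```

Request:
{"name": "drive_tool", "arguments": {"rows": [[[-0.001, 0, 0], 0], [[0, 0, 0], 0], [[0, 0, 0], 0]]}}

```text
t: 13.9
tool_pos: [0.5051, -0.1544, 0.0971]
tool_rot: [3.139, 0.015, 0.006]
contact_force: [2.8, -5.3, -0.9]
opening: 0.0491
grip_force: 26.8
```

Request:
{"name": "drive_tool", "arguments": {"rows": [[[-0.001, 0, 0], 0], [[0, 0, 0], 0], [[0, 0, 0], 0]]}}

```text
t: 14.2
tool_pos: [0.5041, -0.1544, 0.0971]
tool_rot: [3.139, 0.016, 0.006]
contact_force: [2.5, -5.4, -1.1]
opening: 0.0493
grip_force: 26.8
```

Request:
{"name": "drive_tool", "arguments": {"rows": [[[-0.001, 0, 0], 0], [[0, 0, 0], 0], [[0, 0, 0], 0]]}}

```text
t: 14.5
tool_pos: [0.5035, -0.1544, 0.0972]
tool_rot: [3.139, 0.015, 0.008]
contact_force: [2.6, -4.0, -1.3]
opening: 0.0494
grip_force: 26.7
```

```bash
python3 - <<'E'
from h import *
d=grab("wrist");cv2.imwrite("pics/w4.png",d["image"]);pickle.dump(d,open("w4.pkl","wb"))
d=grab("top");pickle.dump(d,open("top4.pkl","wb"))
a=cv2.resize(d["image"][120:220,400:500],(500,500),interpolation=cv2.INTER_CUBIC)
w=pickle.load(open("w4.pkl","rb"))["image"][100:400,150:450]
cv2.imwrite("pics/c4.png",np.hstack([cv2.resize(a,(400,400)),cv2.resize(w,(400,400))]))
E
```

```text
(no output)
```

View pics/c4.png

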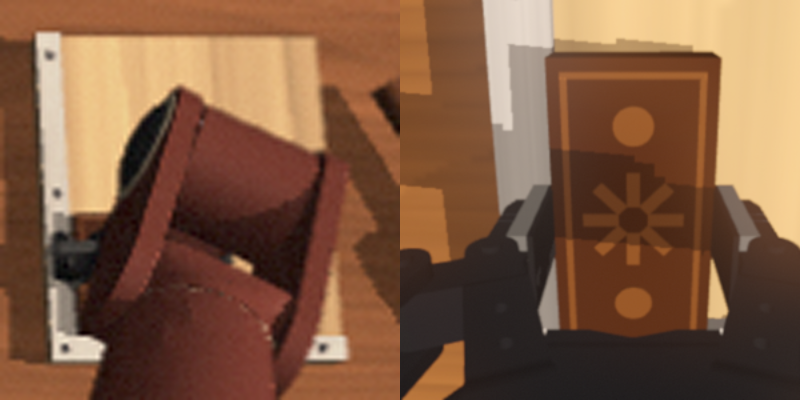

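The plaque is against the side rail, and the rosette is still at wrist (325,265), so it hasn't slipped in the grip. The last step was partly blocked, so the end rail seems to be reached. I'll press slightly.

Request:
{"name": "drive_tool", "arguments": {"rows": [[[-0.001, 0, 0], 0], [[0, 0, 0], 0], [[0, 0, 0], 0]]}}

```text
t: 14.9
tool_pos: [0.5033, -0.1544, 0.0975]
tool_rot: [3.139, 0.015, 0.011]
contact_force: [5.5, -4.3, -1.8]
opening: 0.0491
grip_force: 26.6
```

Request:
{"name": "drive_tool", "arguments": {"rows": [[[-0.001, 0, 0], 0], [[0, 0, 0], 0], [[0, 0, 0], 0]]}}

```text
t: 15.2
tool_pos: [0.503, -0.1544, 0.0979]
tool_rot: [3.139, 0.015, 0.015]
contact_force: [8.3, -3.5, -2.0]
opening: 0.0491
grip_force: 26.6
```

Flush on both rails. I'll relax the press, open slightly so the plaque lies flat, check, then regrip.

Request:
{"name": "drive_tool", "arguments": {"rows": [[[0.001, 0.0005, 0], 0], [[0.0015, 0.0005, 0], 0], [[0, 0, 0], 0], [[0, 0, 0], 0]]}}

```text
t: 15.6
tool_pos: [0.5036, -0.1546, 0.0969]
tool_rot: [3.141, 0.015, 0.005]
contact_force: [5.2, -0.9, 0.8]
opening: 0.0489
grip_force: 26.9
```

Request:
{"name": "drive_tool", "arguments": {"rows": [[[0, 0, 0], 0], [[0, 0, 0], 0], [[0, 0, 0], 0], [[0, 0, 0], 0]], "jaw": 0.36}}

```text
t: 16.0
tool_pos: [0.5018, -0.1541, 0.0953]
tool_rot: [-3.141, -0.015, 0.002]
contact_force: [1.0, -0.6, -0.4]
opening: 0.0548
grip_force: 0.0
```

```bash
python3 - <<'E'
from h import *
d=grab("wrist");cv2.imwrite("pics/w5.png",d["image"]);pickle.dump(d,open("w5.pkl","wb"))
g=cv2.cvtColor(d["image"],cv2.COLOR_BGR2HSV).astype(int)
S=[];Q=[];L=[]
for v in range(5,120,3):
    u=np.where(g[v,180:290,1]<60)[0]
    if len(u)>5:S.append([180+u.max()+.5,v])
for v in range(155,232,2):
    m=(g[v,:,1]>120)&(g[v,:,2]<140)&(g[v,:,0]<14); u=np.where(m[250:400])[0]
    Q.append([250+u.max()+.5,v]);L.append([250+u.min()-.5,v])
for n,A,z in(("rail",S,.024),("plaqueR",Q,.034),("plaqueL",L,.034)):
    X=ray(d,A,z)[:,:2];p,q=lineang(X);s=q[1]/q[0];print(n,len(A),"ang",np.arctan(s).round(4),"y at .503",p[1]+s*(.503-p[0]),np.abs((X-p)@[-q[1],q[0]]).max().round(4))
w=d["image"];cv2.imwrite("pics/c5.png",cv2.resize(w[100:400,180:480],(600,600),interpolation=cv2.INTER_CUBIC))
E
```

```text
rail 39 ang 0.009 y at .503 -0.12985522 0.0002
plaqueR 39 ang 0.0134 y at .503 -0.17870294 0.0002
plaqueL 39 ang 0.0105 y at .503 -0.12968364 0.0003
```

View pics/c5.png

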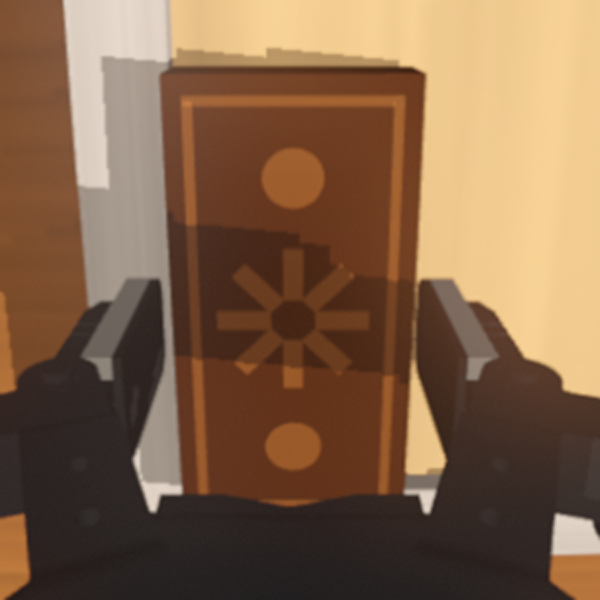

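The plaque is flush: its edge is at y −0.1297 against the rail at −0.1299, parallel within 0.004 rad, rosette at crop (293,320). I'll recentre, regrip and lift.

Request:
{"name": "drive_tool", "arguments": {"rows": [[[0.0015, 0.0003, 0], 0], [[0, 0, 0], 0], [[0, 0, 0], 0]]}}

```text
t: 16.35
tool_pos: [0.504, -0.1547, 0.0959]
tool_rot: [-3.141, -0.015, 0.0]
contact_force: [0.0, -0.3, -0.3]
opening: 0.0545
grip_force: 0.0
```

Request:
{"name": "drive_tool", "arguments": {"rows": [[[0, 0, 0], 0], [[0, 0, 0], 0], [[0, 0, 0], 0], [[0, 0, 0], 0], [[0, 0, 0], 0], [[0, 0, 0], 0], [[0, 0, 0], 0]], "jaw": 0.6, "grip_force": 40}}

```text
t: 17.05
tool_pos: [0.5042, -0.1549, 0.0962]
tool_rot: [3.141, 0.015, 0.001]
contact_force: [-0.0, -0.0, 3.8]
opening: 0.0484
grip_force: 42.2
```

Request:
{"name": "drive_tool", "arguments": {"rows": [[[0, 0, -0.003], 0], [[0, 0, -0.006], 0], [[0, 0, -0.012], 0], [[0, 0, -0.02], 0], [[0, 0, -0.025], 0], [[0, 0, -0.025], 0], [[0, 0, -0.025], 0], [[0, 0, -0.01], 0], [[0, 0, 0], 0], [[0, 0, 0], 0]]}}

```text
t: 18.05
tool_pos: [0.5033, -0.1544, 0.221]
tool_rot: [-3.141, -0.015, 0.002]
contact_force: [-0.6, -0.3, -1.9]
opening: 0.0488
grip_force: 42.5
```

```bash
python3 - <<'E'
from h import *
o=ctrl.get_obs();R=cv2.Rodrigues(np.array(o["tool_rot"]))[0];p=np.array(o["tool_pos"]);print(o["t"],p,o["opening"],o["grip_force"])
a=np.radians(28.47);y=np.arctan2(R[1,0],R[0,0]);print("turn",-(a-y))
dx=np.array([.5159,.1687])-p[:2];print("shift after turn",dx@[np.cos(a),np.sin(a)],dx@[np.sin(a),-np.cos(a)])
E
```

```text
18.05 [ 0.50331924 -0.15443553  0.2209757 ] 0.0487927711800294 42.549426555633545
turn -0.4870694966897171
shift after turn 0.16509756347876162 -0.27806050102182117
```

Request:
{"name": "drive_tool", "arguments": {"rows": [[[0, 0, 0], -0.08], [[0, 0, 0], -0.12], [[0, 0, 0], -0.12], [[0, 0, 0], -0.12], [[0, 0, 0], -0.047], [[0, 0, 0], 0]]}}

```text
t: 18.65
tool_pos: [0.503, -0.1543, 0.2197]
tool_rot: [-3.043, -0.771, 0.005]
contact_force: [-0.2, -0.8, -0.8]
opening: 0.0486
grip_force: 42.5
```

Request:
{"name": "drive_tool", "arguments": {"rows": [[[0.005, -0.008, 0], 0], [[0.01, -0.018, 0], 0], [[0.02, -0.033, 0], 0], [[0.025, -0.04, 0], 0], [[0.025, -0.04, 0], 0], [[0.025, -0.04, 0], 0], [[0.025, -0.04, 0], 0], [[0.015, -0.033, 0], 0], [[0.01, -0.018, 0], 0], [[0.005, -0.008, 0], 0]]}}

```text
t: 19.65
tool_pos: [0.5156, 0.1706, 0.2212]
tool_rot: [-3.044, -0.776, 0.002]
contact_force: [0.1, -0.6, -1.0]
opening: 0.0486
grip_force: 42.5
```

Request:
{"name": "drive_tool", "arguments": {"rows": [[[0, 0, 0.02], 0], [[0, 0, 0.02], 0], [[0, 0, 0], 0], [[0, 0, 0], 0], [[0, 0, 0], 0]]}}

```text
t: 20.15
tool_pos: [0.5171, 0.1681, 0.1831]
tool_rot: [3.045, 0.771, 0.003]
contact_force: [0.1, 0.2, -0.4]
opening: 0.0489
grip_force: 42.5
```

```bash
python3 - <<'E'
from h import *
o=ctrl.get_obs();R=cv2.Rodrigues(np.array(o["tool_rot"]))[0];p=np.array(o["tool_pos"]);print(o["t"],p,np.degrees(np.arctan2(R[1,0],R[0,0])),R[:,2],o["grip_force"])
d=grab("wrist");cv2.imwrite("pics/w6.png",d["image"]);pickle.dump(d,open("w6.pkl","wb"))
E
```

```text
20.15 [0.51711324 0.16807463 0.18308533] 28.41726667873481 [ 1.67147730e-03  2.46003421e-04 -9.99998573e-01] 42.52576410770416
```

View pics/w6.png

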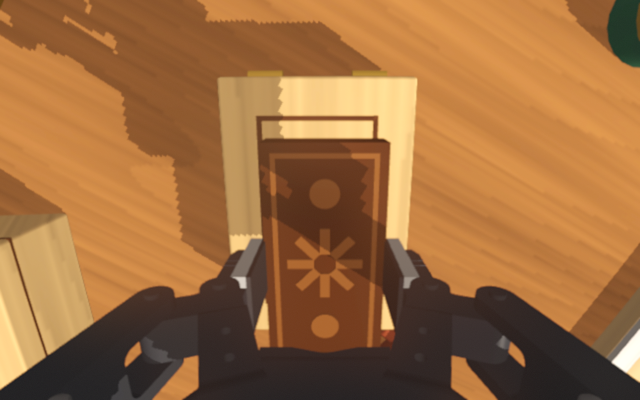

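The lid is below: edges from (219,78) to (229,235) on the left and (416,78) to (408,235) on the right, top edge v≈78. The plaque is held with its rosette at (325,264). I'll measure both in the tool frame.

```bash
cat >m.py <<'E'
from h import *
o=ctrl.get_obs();R=cv2.Rodrigues(np.array(o["tool_rot"]))[0];p=np.array(o["tool_pos"])
d=pickle.load(open("w6.pkl","rb"));im=cv2.GaussianBlur(d["image"],(3,3),0).astype(int);g=im.sum(2);b=im[...,0]
def edge(P,Q,z,w=8,n=60,ch=None):
    # strongest gradient across the approximate segment P-Q
    P,Q=np.array(P,float),np.array(Q,float);t=(Q-P)/np.linalg.norm(Q-P);nn=np.array([-t[1],t[0]]);s=np.arange(-w,w+.1,.5);out=[]
    for f in np.linspace(.05,.95,n):
        L=(P+f*(Q-P))+s[:,None]*nn
        v=cv2.remap(ch.astype(np.float32),L[:,0].astype(np.float32)[None],L[:,1].astype(np.float32)[None],cv2.INTER_LINEAR)[0]
        out.append(L[np.argmax(np.abs(np.gradient(v)))])
    X=(ray(d,out,z)-p)@R; q,t=lineang(X[:,:2]);r=np.abs((X[:,:2]-q)@[-t[1],t[0]])
    return q,t,np.median(r)
def rep(n,e,ax):
    q,t,r=e
    if ax=="y": s=t[1]/t[0];print(n,"y(at x=0)",(q[1]-s*q[0]).round(4),"ang",s.round(4),"res",r.round(5))
    else: s=t[0]/t[1];print(n,"x(at y=0)",(q[0]-s*q[1]).round(4),"ang",(-s).round(4),"res",r.round(5))
rep("lidL",edge((219,82),(229,230),.055,ch=b),"y");rep("lidR",edge((416,82),(408,230),.055,ch=b),"y")
rep("lidTop",edge((286,78),(350,78),.055,w=5,ch=b),"x");rep("borderTop",edge((262,118),(374,118),.055,w=5,ch=g),"x")
zt=p[2]-.0957+.034
rep("plR",edge((389,150),(384,235),zt,w=5,ch=g),"y");rep("plL",edge((262,150),(264,235),zt,w=5,ch=g),"y");rep("plTop",edge((266,152),(384,152),zt,w=5,ch=g),"x");
print(zt)
E
python3 m.py
```

```text
lidL y(at x=0) -0.0594 ang 0.0011 res 6e-05
lidR y(at x=0) 0.0493 ang -0.0029 res 6e-05
lidTop x(at y=0) 0.078 ang 0.0009 res 1e-05
borderTop x(at y=0) 0.0573 ang 0.0004 res 1e-05
plR y(at x=0) 0.0236 ang 0.0004 res 7e-05
plL y(at x=0) -0.0262 ang -0.0048 res 8e-05
plTop x(at y=0) 0.0465 ang 0.0003 res 0.0
0.12160670473243397
```

Request:
{"name": "drive_tool", "arguments": {"rows": [[[0, -0.002, 0.01], 0], [[0, 0, 0.015], 0], [[0, 0, 0.01], 0], [[0, 0, 0.006], 0], [[0, 0, 0], 0], [[0, 0, 0], 0], [[0, 0, 0], 0]]}}

```text
t: 20.9
tool_pos: [0.5159, 0.1702, 0.1415]
tool_rot: [3.045, 0.772, 0.002]
contact_force: [-0.4, 1.2, -0.3]
opening: 0.0486
grip_force: 42.5
```

```bash
python3 - <<'E'
from h import *
o=ctrl.get_obs();print(o["t"],o["tool_pos"],o["contact_force"])
d=grab("wrist");pickle.dump(d,open("w7.pkl","wb"));cv2.imwrite("pics/w7.png",cv2.resize(d["image"][40:400,160:500],(755,800),interpolation=cv2.INTER_CUBIC)[:600])
E
```

```text
20.9 [0.51593229 0.17015401 0.14147059] [-0.44060708  1.19447071 -0.28799273]
```

View pics/w7.png

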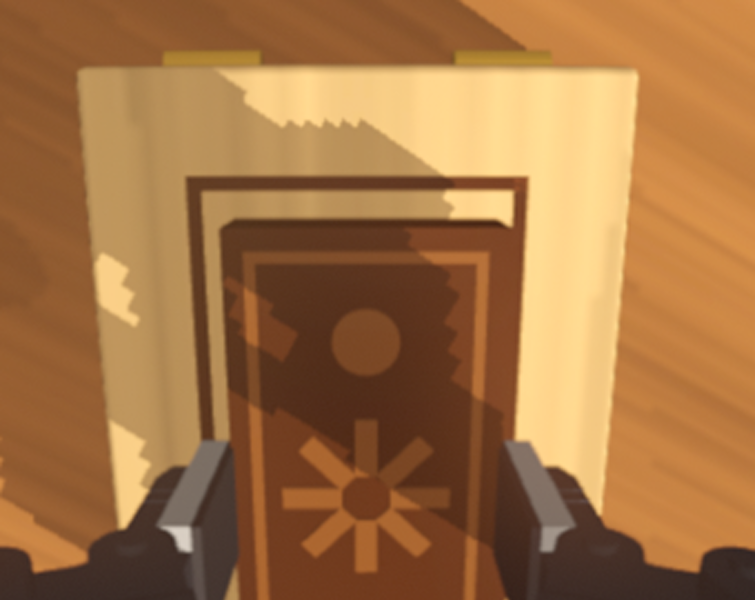

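The plaque hovers with its rosette at crop (366,498). The border's inner corners are at crop (201,190) and (514,190), and it sits a little right of centre. I'll compute the offsets.

```bash
python3 - <<'E'
from h import *
o=ctrl.get_obs();R=cv2.Rodrigues(np.array(o["tool_rot"]))[0];p=np.array(o["tool_pos"])
d=pickle.load(open("w7.pkl","rb"));f=755/340;ff=800/360
c=lambda L:[[160+x/f,40+y/ff] for x,y in L]
T=lambda L,z:((ray(d,c(L),z)-p)@R)[:,:2].round(4).tolist()
print("border in",T([(201,190),(514,190)],.055),"out",T([(187,178),(528,178)],.055))
print("lid",T([(80,68),(637,68),(115,480),(605,480)],.055))
zt=p[2]-.0957+.034
print("plaque",zt,"rosette",T([(366,498)],zt),"dot",T([(366,342)],zt),"sides",T([(228,350),(517,350)],zt),"end",T([(366,228)],zt))
E
```

```text
border in [[0.055, -0.0336], [0.055, 0.0285]] out [[0.0574, -0.0363], [0.0573, 0.0312]]
lid [[0.0784, -0.0559], [0.0783, 0.0513], [-0.0077, -0.0562], [-0.0077, 0.0518]]
plaque 0.0798804950990603 rosette [[0.0005, -0.0009]] dot [[0.0305, -0.0009]] sides [[0.029, -0.0251], [0.029, 0.0257]] end [[0.0503, -0.0009]]
```

Request:
{"name": "drive_tool", "arguments": {"rows": [[[-0.0017, -0.0016, 0.002], 0], [[0, 0, 0.002], 0], [[0, 0, 0.002], 0], [[0, 0, 0], 0], [[0, 0, 0], 0]]}}

```text
t: 21.45
tool_pos: [0.5132, 0.1707, 0.1348]
tool_rot: [3.045, 0.772, -0.0]
contact_force: [0.1, 0.0, -1.8]
opening: 0.0484
grip_force: 42.5
```

Request:
{"name": "drive_tool", "arguments": {"rows": [[[0, 0, 0.001], 0], [[0, 0, 0], 0], [[0, 0, 0.001], 0], [[0, 0, 0], 0], [[0, 0, 0], 0]]}}

```text
t: 21.95
tool_pos: [0.5134, 0.1707, 0.1332]
tool_rot: [3.045, 0.772, 0.0]
contact_force: [-0.9, 1.0, 1.4]
opening: 0.0489
grip_force: 42.8
```

Request:
{"name": "drive_tool", "arguments": {"rows": [[[0, 0, 0.001], 0], [[0, 0, 0], 0], [[0, 0, 0], 0]]}}

```text
t: 22.25
tool_pos: [0.5135, 0.1707, 0.1332]
tool_rot: [3.045, 0.772, -0.0]
contact_force: [-3.2, -1.2, 8.8]
opening: 0.0484
grip_force: 43.4
```

Touchdown. Relaxing the press, then a numeric check before letting go.

Request:
{"name": "drive_tool", "arguments": {"rows": [[[0, 0, -0.0012], 0], [[0, 0, 0], 0], [[0, 0, 0], 0]]}}

```text
t: 22.55
tool_pos: [0.5134, 0.1707, 0.1332]
tool_rot: [-3.045, -0.772, -0.001]
contact_force: [-0.2, -0.2, 2.5]
opening: 0.0484
grip_force: 42.8
```

```bash
cat >m2.py <<'E'
from h import *
o=ctrl.get_obs();R=cv2.Rodrigues(np.array(o["tool_rot"]))[0];p=np.array(o["tool_pos"]);print(o["t"],p)
d=grab("wrist");im=cv2.GaussianBlur(d["image"],(3,3),0).astype(np.float32)
def edge(A,B,z,w,ch):
    W=[p+R@np.array([*q,0]) for q in(A,B)]
    for q in W:q[2]=z
    P,Q=proj(d,W);t=(Q-P)/np.linalg.norm(Q-P);nn=np.array([-t[1],t[0]]);s=np.arange(-w,w+.1,.5);out=[]
    for f in np.linspace(0,1,40):
        L=((P+f*(Q-P))+s[:,None]*nn).astype(np.float32)
        v=cv2.remap(ch,L[None,:,0].copy(),L[None,:,1].copy(),cv2.INTER_LINEAR)[0]
        out.append(L[np.argmax(np.abs(np.gradient(v)))])
    X=((ray(d,out,z)-p)@R)[:,:2];return np.median(X,0).round(4),lineang(X)[1].round(4),X.std(0).round(4)
b=im[...,0];g=im.sum(2)
print("lidL",edge((.02,-.055),(.07,-.055),.055,8,b));print("lidR",edge((.02,.055),(.07,.055),.055,8,b));print("lidTop",edge((.08,-.02),(.08,.02),.055,5,b))
print("plL",edge((.02,-.025),(.045,-.025),.071,5,b));print("plR",edge((.02,.025),(.045,.025),.071,5,b));print("plEndbottom",edge((.05,-.02),(.05,.02),.055,6,b))
E
python3 m2.py
```

```text
22.55 [0.51341783 0.1707179  0.1332427 ]
lidL (array([ 0.0459, -0.0551]), array([ 1.    , -0.0061], dtype=float32), array([0.0148, 0.0002]))
lidR (array([0.0461, 0.0531]), array([ 1.e+00, -8.e-04], dtype=float32), array([0.0148, 0.0001]))
lidTop (array([ 0.0805, -0.    ]), array([0., 1.], dtype=float32), array([0.    , 0.0118]))
plL (array([ 0.0327, -0.026 ]), array([1.    , 0.0016], dtype=float32), array([0.0074, 0.0001]))
plR (array([0.0328, 0.0265]), array([0.9945, 0.1051], dtype=float32), array([0.0074, 0.0015]))
plEndbottom (array([ 0.0506, -0.    ]), array([ 3.e-04, -1.e+00], dtype=float32), array([0.0001, 0.0118]))
```

Centred within about 0.5 mm and parallel. Release and retreat.

Request:
{"name": "drive_tool", "arguments": {"rows": [[[0, 0, 0], 0], [[0, 0, 0], 0], [[0, 0, 0], 0], [[0, 0, 0], 0]], "jaw": 0.3}}

```text
t: 23.0
tool_pos: [0.5132, 0.1707, 0.1329]
tool_rot: [-3.045, -0.772, 0.0]
contact_force: [0.0, 0.1, 0.0]
opening: 0.0596
grip_force: 0.0
```

Request:
{"name": "drive_tool", "arguments": {"rows": [[[0, 0, -0.005], 0], [[0, 0, -0.01], 0], [[0, 0, -0.02], 0], [[0, 0, -0.03], 0], [[0, 0, -0.03], 0], [[0, 0, -0.01], 0], [[0, 0, 0], 0], [[0, 0, 0], 0], [[0, 0, 0], 0]]}}

```text
t: 23.9
tool_pos: [0.5123, 0.1705, 0.2359]
tool_rot: [-3.045, -0.772, 0.006]
contact_force: [1.1, 0.3, 0.3]
opening: 0.0599
grip_force: 0.0
```

```bash
python3 m2.py
```

```text
23.9 [0.5122868  0.17048396 0.23594938]
lidL (array([ 0.0462, -0.0544]), array([1.    , 0.0034], dtype=float32), array([0.0148, 0.0002]))
lidR (array([0.0463, 0.0541]), array([ 1.    , -0.0011], dtype=float32), array([0.0148, 0.0002]))
lidTop (array([0.0822, 0.0002]), array([0., 1.], dtype=float32), array([0.    , 0.0118]))
plL (array([ 0.0332, -0.0255]), array([1.e+00, 7.e-04], dtype=float32), array([0.0074, 0.0001]))
plR (array([0.0332, 0.0285]), array([0.9755, 0.22  ], dtype=float32), array([0.0074, 0.0022]))
plEndbottom (array([0.052 , 0.0002]), array([0., 1.], dtype=float32), array([0.    , 0.0118]))
```

The plaque stayed where it was set: end gap lidTop minus plaque end is 30 mm (nominal 30), left gap 29 mm (nominal 30). Handing in.

```bash
python3 -c "
from station import ctrl
print(ctrl.finish_job())"
```

```text
the job is handed in; nothing more can be done
None
```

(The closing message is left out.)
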